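Moisture readings at both ends of a chair rail

ROBOT

A 6-joint arm with a two-finger parallel gripper is mounted at the origin on the work surface. World frame = base frame: x ahead of the robot, y to its left, z up, the work surface at z = 0. Lengths are in m, angles in rad, forces in N, time in s.
With the tool pointing down it reaches from about 0.35 to 0.775 m from the base axis. Payload 5.5 kg.
Tool frame: the origin (TCP) lies between the finger pads; the fingertips stand 19 mm ahead of it and the grasp point (between the pads) is the TCP; z points along the fingers, x is the direction in which the jaws open and shut, and the axes are right-handed (so a half turn about z gives the same grasp; the last joint's range is limited). The gripper opens to 85 mm and grips with 20 to 120 N. Pads are 22 mm wide; open, the fingers measure 114 mm over their backs; the gripper's body (76 mm by 85 mm) begins 54 mm behind the grasp point. The pads swing forward as they close: fully open they stand 13 mm farther back than shut.
Start: joints at [-1.409, 0.313, 0.046, 1.304, 0, 1.431], TCP at [0.171, -0.549, 0.226] pointing down, gripper open.
Joint ranges: [-2.76, 2.76], [-0.86, 1.69], [-1.03, 1.26], [-2.2, 2.34], [-1.47, 1.5], [-3.14, 3.14]. Speed limits (rad/s): [2.57, 2.57, 3.14, 3.14, 3.14, 3.14].

INTERFACE

Orientations are given as a unit quaternion [w, x, y, z].
In Python, from workcell import env gives the robot as it stands. The module is installed in compiled form; this text tells all that it offers.
- The arm moves only by the tool carry_out, never from a script. Its argument "steps" is a list of rows, each a list of 7 numbers: the gripper command: -1 is shut, 1 is fully open, values between are in proportion, then the shift along the tool's x, y, z in m, then the turn, a rotation vector about the tool's x, y, z in rad. A call has 1 to 20 rows; each row shifts and turns the commanded pose from where the row before left it, along the tool's axes as they then stand; what a row does not reach is not made up. A row lasts 1/8 s, in which the tool goes at most 62.5 mm and 10.7 degrees, less where a joint would pass 70% of its speed; a pose out of reach is approached as far as the arm can. A call with a gripper value outside its range is refused whole. The fingers move at their own pace and stop on an object; "grip_force" is the grip in N (left out, the last holds). Time passes only in rows, so rows that do not move let the fingers close. It gives the time, the measured TCP pose, the force and the opening at its end, in the units of the state.
- env.get_state(): the state, without advancing time (a new reading comes with each control period).
- env.read_camera(name): name is "scene" or "top" or "wrist"; returns a dict with "color" (420x560x3 uint8, red, green, blue), "K" (3x3 intrinsics, pixels), "dist" ([k1, k2, p1, p2, k3] as OpenCV has them; the pictures are not rectified), "R" (3x3) and "t" (3): a world point X has camera coordinates R X + t. Camera axes: x right, y down, z forward; pixel columns grow to the right and rows downward; lengths in m; the calibration is good to about 2 mm. A picture is of the moment at which its call begins. There is no depth.
- env.hand_in(): hands the job in, once; it reports no verdict.
The state is a dict: "clock": time; "joint_pos": joint angles; "qvel": joint speeds; "tau": joint torques, N m; "tcp_pos": TCP position; "orientation": TCP orientation; "wrist_force": force on the tool from outside, world axes, zero at the start; "ft_torque": the same for the moment, N m; "finger_gap": finger opening in m.
Only numpy, scipy, OpenCV 4.12 (cv2) and the standard library are available. Lean on these libraries where they do the work, as an engineer would, in place of code of your own. Each camera call takes 0.05 s, during which the arm holds its last target. There are 200 camera calls.

TASK

Take a moisture reading at both ends of the dark wooden chair rail: press its tenon end squarely against the middle of the bench meter's sprung contact bar, keeping the rail flat and close to the bench, push the bar nearly all the way in without ramming it, and hold it there about two seconds; then turn the rail end for end and do the same with its plain end. Finally lay the rail flat in the cork-lined tray, set down and not dropped, and let go. Leave everything else on the bench where it is.

Things in the scene. Friction and masses are not known exactly. Their poses are not given: they have to be found in the camera images.
- rail: the workpiece: loose dark wooden chair rail, 180 mm long, 0.17 to 0.34 kg, lying on the bench at any yaw, left or right (tray on the other side). Main part 44 wide x 36 mm high, x = -90 to +60 mm, two pale lines on top; tenon at x = +60 to +90 mm, 20 wide, 24 high. Origin: underside, halfway along the 180 mm. x points to the tenon end, z up. Grip across its 44 mm width, from above
- rail_tenon (a point): centre of the tenon's end face, 90 mm from the rail's origin along its +x, 18 mm above the underside; axes as the rail's
- rail_plain (a point): centre of the plain end face, 90 mm from the origin along -x, 18 mm above the underside; axes as the rail's
- meter: bench moisture meter, screwed down: grey housing 120 (x) x 110 x 62 mm high with a dark window on top, on a dark plate 130 mm wide. Origin: on the bench, in the middle line, 50 mm behind (+x of) the housing front. Its front, with the contact bar, faces its -x, roughly to the robot; press along its +x. z up
- contact_face (a point): centre of the contact bar's front face, 24 mm above the bench, 90 mm in front (-x) of the meter's origin when the bar is out; it moves with the bar. The bar is an upright steel plate 80 mm wide (y), 12 thick, from 4 to 44 mm above the bench, with 28 mm free behind it. Axes as the meter's
- contact (a joint): how far the contact bar is pushed in: 0 m out, 0.014 m at its hard stop. It springs back by itself: about 5 N to start it, 8.5 N fully in
- tray: a fixed grey tray, 250 (x) x 150 (y) x 26 mm high, walls 5 mm, inside 240 x 140 mm, cork floor 6 mm above the bench. Origin: on the bench under its centre; x along its length, z up. Open the fingers only to about 65 mm inside it
- jar: bystander, leave alone: a squat glass jar with a steel lid, 60 mm across, 85 mm high, beside the meter
- cork_block: bystander, leave alone: a cork sanding block 100 x 60 x 35 mm, on the other side of the meter
- mallet: bystander, leave alone: a wooden mallet lying at the robot's left: head 60 x 100 x 60 mm, handle 170 mm
- offcut: bystander, leave alone: a plain square offcut of dark wood, 120 x 32 x 30 mm, no tenon; not the workpiece; at the back
- cup: bystander, leave alone: an empty white cup, 74 mm across, 85 mm high, at the back
- clamp: bystander, leave alone: a small steel clamp with wooden handle, about 120 x 85 mm, lying flat at the robot's right
Mind the look-alikes: they are no part of the job. Leave any pink, purple or turquoise look-alike of the rail alone.

How it is judged:
On the way, in this order (a step that is already met when the one before it is completed fails the run):
1. the tenon end is held on the contact bar for 1 s, the bar in by more than 9 mm (end centre within 15 mm of the bar centre sideways and in height, square within 0.14 rad) (value of joint contact above 0.009 m and x of rail_tenon in the frame of contact_face between -0.005 and 0.005 m and y of rail_tenon in the frame of contact_face between -0.015 and 0.015 m and z of rail_tenon in the frame of contact_face between -0.015 and 0.015 m and angle between the x axis of rail and the x axis of meter, either way round below 0.14 rad), for 1 s.
2. the rail has been turned and its plain end is held in the same way for 1 s (value of joint contact above 0.009 m and x of rail_plain in the frame of contact_face between -0.005 and 0.005 m and y of rail_plain in the frame of contact_face between -0.015 and 0.015 m and z of rail_plain in the frame of contact_face between -0.015 and 0.015 m and angle between the x axis of rail and the x axis of meter, either way round below 0.14 rad), for 1 s.
At the end, for the whole second after the job is handed in: The rail lies still and released in the tray, right way up and flat on its floor (tilt under 0.08 rad, underside less than 10 mm above the bench), both end faces inside the walls (x of rail_tenon in the frame of tray between -0.122 and 0.122 m and y of rail_tenon in the frame of tray between -0.072 and 0.072 m and x of rail_plain in the frame of tray between -0.122 and 0.122 m and y of rail_plain in the frame of tray between -0.072 and 0.072 m and z of rail in the frame of tray below 0.01 m and angle between rail's own z axis and vertical below 0.08 rad and linear speed of rail below 0.02 m/s and contact force between the fingers and rail below 0.1 N); the robot touches nothing.
It fails at once if the rail rams the contact bar (more than 40 N) (contact force between rail and meter above 40 N).
It fails at once if the rail is dropped or thrown (faster than 0.6 m/s while out of the fingers) (linear speed of rail above 0.6 m/s and contact force between the fingers and rail below 0.1 N).
It fails at once if a bystander is moved by more than 25 mm (distance of any of jar, cork_block, mallet, offcut, cup, clamp from where it was at the start of the episode above 0.025 m).
It also fails if it takes over 72 s, if anything falls off the work surface, if the arm or the gripper's body presses on something with over 40 N, if the wrist force passes 120 N, or if a joint passes its speed limit or range.

## Working session

There is one attempt and no reset: what is moved stays moved. The work goes in short steps, Python scripts to look and compute and a tool call to move; the robot and the scene stay as the last step left them, time stands still between calls to the robot, and variables do not carry over. Pictures are saved under pics/ and viewed, about 8 in all and at most 12, crops included, and the job is handed in when it is done.

Besides the shell and the picture viewer there is one more tool, called after ">>>" by a JSON object that holds its "name" and its "arguments". carry_out: Moves the arm, as the interface text tells. Its arguments: {"type":"object","properties":{"steps":{"type":"array","items":{"type":"array","items":{"type":"number"}}},"grip_force":{"type":"number"}},"required":["steps"]}

```bash
mkdir -p pics
cat > h.py <<'E'
import numpy as np, cv2
from workcell import env
def cam(n,save=None):
    c=env.read_camera(n)
    if save: cv2.imwrite('pics/'+save,c['color'][:,:,::-1])
    return c
def ray(c,px,z):
    p=cv2.undistortPoints(np.array(px,float).reshape(-1,1,2),np.array(c['K']),np.array(c['dist'])).reshape(-1,2)
    R=np.array(c['R']);t=np.array(c['t']);C=-R.T@t
    d=np.c_[p,np.ones(len(p))]@R
    return C+d*((z-C[2])/d[:,2])[:,None]
def proj(c,X):
    r,_=cv2.Rodrigues(np.array(c['R']))
    return cv2.projectPoints(np.array(X,float).reshape(-1,1,3),r,np.array(c['t'],float),np.array(c['K']),np.array(c['dist']))[0].reshape(-1,2)
E
python3 - <<'E'
from h import *
a=cam('top','top.png')['color'];b=cam('scene','scene.png')['color']
s=env.get_state();print({k:np.round(v,3) for k,v in s.items()})
E
```

```text
{'clock': np.float64(0.1), 'joint_pos': array([-1.409,  0.314,  0.045,  1.304,  0.   ,  1.431]), 'qvel': array([-0.001, -0.004,  0.004,  0.   , -0.   ,  0.001]), 'tau': array([ 2.0000e-03, -4.8172e+01,  2.9925e+01,  1.3000e-02, -0.0000e+00,
        0.0000e+00]), 'tcp_pos': array([ 0.171, -0.549,  0.225]), 'orientation': array([-0.001,  0.805, -0.593, -0.001]), 'wrist_force': array([-0.46 ,  0.234,  0.287]), 'ft_torque': array([0.074, 0.006, 0.013]), 'finger_gap': np.float64(0.086)}
```

View pics/top.png

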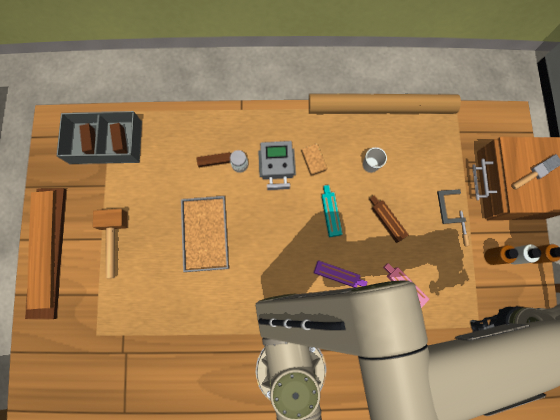

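View pics/scene.png

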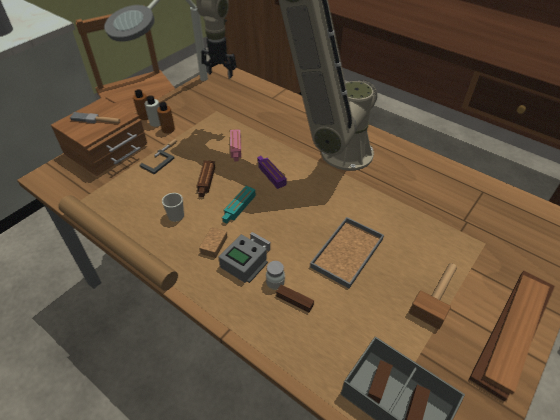

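Candidates in the top view: the brown piece at (388,218) has a narrow end at about (374,200). The others are the offcut at (214,159), the turquoise (331,211), purple (340,274) and pink (405,285) look-alikes, and the boxed blocks at (86,138) and (117,138). I choose (388,218). The meter is at (277,160), the tray at (205,233) and the jar at (238,160). The cork block is at (314,159), the cup at (375,157), the clamp at (452,205) and the mallet at (110,230).

Run:
```python
from h import *
c=cam('top');im=c['color'];hsv=cv2.cvtColor(im,cv2.COLOR_RGB2HSV)
s=cv2.resize(im[140:310,255:475],None,fx=3.4,fy=3.4,interpolation=cv2.INTER_CUBIC);cv2.imwrite('pics/crop1.png',s[:,:,::-1])
# rail mask: dark brown relative to the mat
m=np.zeros(im.shape[:2],np.uint8);r=im.astype(int)
sel=(r[:,:,0]<125)&(r[:,:,0]>r[:,:,2]*1.6)
print(np.round(ray(c,[[388,218],[277,160],[279,187],[205,233],[331,211],[238,160],[314,159]],0.03),3))
roi=sel[185:250,360:415].astype(np.uint8)
n,l,st,ce=cv2.connectedComponentsWithStats(roi);i=1+np.argmax(st[1:,4])
p=np.argwhere(l==i)[:,::-1]+[360,185];print('rail',st[i],ce[i]+[360,185],cv2.minAreaRect(p.astype(np.float32)))
# tray: grey rim
for nm,(x0,y0,x1,y1) in dict(tray=(170,185,240,280),meter=(250,130,305,195)).items():
    q=hsv[y0:y1,x0:x1];k=((q[:,:,1]<80)).astype(np.uint8)
    n,l,st,ce=cv2.connectedComponentsWithStats(k);i=1+np.argmax(st[1:,4])
    p=(np.argwhere(l==i)[:,::-1]+[x0,y0]).astype(np.float32);R=cv2.minAreaRect(p);print(nm,R,st[i]);
    z=.026 if nm=='tray' else .05
    print(np.round(ray(c,cv2.boxPoints(R),z),3))
```

```text
[[ 0.501 -0.346  0.03 ]
 [ 0.714  0.034  0.03 ]
 [ 0.616  0.029  0.03 ]
 [ 0.459  0.282  0.03 ]
 [ 0.528 -0.149  0.03 ]
 [ 0.716  0.171  0.03 ]
 [ 0.716 -0.096  0.03 ]]
rail [   0   10   55   55 1183] [387.39814032 232.23415046] ((387.0, 222.0), (54.0, 54.0), 90.0)
tray ((203.65882873535156, 233.51795959472656), (73.63492584228516, 45.20059585571289), 86.98721313476562) [ 11  11  48  76 517]
[[0.583 0.375 0.026]
 [0.589 0.219 0.026]
 [0.336 0.203 0.026]
 [0.33  0.354 0.026]]
meter ((276.616943359375, 165.10459899902344), (47.75968933105469, 35.94457244873047), 86.8201675415039) [   9   11   37   49 1238]
[[ 0.773  0.102  0.05 ]
 [ 0.779 -0.024  0.05 ]
 [ 0.606 -0.029  0.05 ]
 [ 0.601  0.094  0.05 ]]
```

View pics/crop1.png

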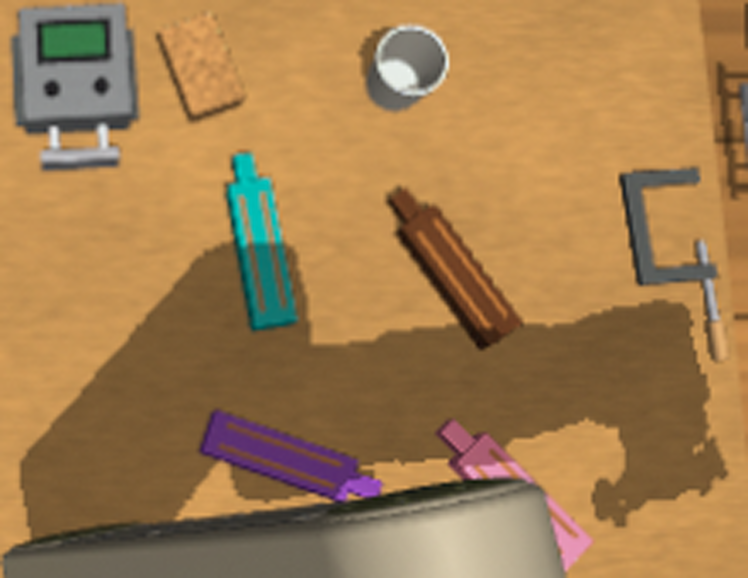

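The crop confirms the brown rail with two pale lines. Its tenon is at crop (395,190) and its plain end at about (503,335). Next I compute its pose and the meter's.

Run:
```python
from h import *
c=cam('top')
def P(l,z): return ray(c,[[254.65+x/3.4,139.65+y/3.4] for x,y in l],z)
a=P([(404,231),(438,206),(521,324),(486,346)],.036)
t=P([(395,190)],.030)
print(np.round(a,3),t)
n=(a[0]+a[1])/2;p=(a[2]+a[3])/2;d=n-p;print('len',np.linalg.norm(d),'yaw',np.arctan2(d[1],d[0]),'origin',p+d/np.linalg.norm(d)*.09)
b=P([(41,153),(119,148)],.044);print('bar',b,'yaw',np.arctan2(-(b[0]-b[1])[0],(b[0]-b[1])[1]))
h=P([(16,122),(132,122),(124,5),(20,10)],.062);print('housing',np.round(h,3))
```

```text
[[ 0.537 -0.296  0.036]
 [ 0.563 -0.333  0.036]
 [ 0.44  -0.409  0.036]
 [ 0.418 -0.372  0.036]] [[ 0.58118126 -0.29071534  0.03      ]]
len 0.14282491151245358 yaw 0.5650654617091699 origin [ 0.50513703 -0.34247863  0.036     ]
bar [[ 0.6210262   0.07099015  0.044     ]
 [ 0.62521521 -0.00799172  0.044     ]] yaw 0.052987898780578066
housing [[ 0.649  0.095  0.062]
 [ 0.647 -0.021  0.062]
 [ 0.771 -0.016  0.062]
 [ 0.767  0.091  0.062]]
```

>>> {"name": "carry_out", "arguments": {"steps": [[1, -0.0124, -0.047, 0, 0, 0, 0], [1, -0.0124, -0.047, 0, 0, 0, 0], [1, -0.0124, -0.047, 0, 0, 0, 0], [1, -0.0124, -0.047, 0, 0, 0, 0], [1, -0.0124, -0.047, 0, 0, 0, 0], [1, -0.0124, -0.047, 0, 0, 0, 0], [1, -0.0124, -0.047, 0, 0, 0, 0], [1, -0.0124, -0.047, 0, 0, 0, 0], [1, 0, 0, 0, 0, 0, -0.18], [1, 0, 0, 0, 0, 0, -0.18], [1, 0, 0, 0, 0, 0, -0.18], [1, 0, 0, 0, 0, 0, -0.18], [1, 0, 0, 0, 0, 0, -0.18], [1, 0, 0, 0, 0, 0, -0.18], [1, 0, 0, 0, 0, 0, -0.18], [1, 0, 0, 0, 0, 0, -0.18], [1, 0, 0, 0, 0, 0, -0.18], [1, 0, 0, 0, 0, 0, -0.18], [1, 0, 0, 0, 0, 0, -0.18], [1, 0, 0, 0, 0, 0, -0.18]]}}

```text
clock: 2.7
tcp_pos: [0.5003, -0.3425, 0.2254]
orientation: [-0.0, 0.901, 0.434, -0.0]
wrist_force: [0.5, 0.5, -0.3]
finger_gap: 0.0856
```

>>> {"name": "carry_out", "arguments": {"steps": [[1, 0, 0, 0, 0, 0, -0.18], [1, 0, 0, 0, 0, 0, -0.18], [1, 0, 0, 0, 0, 0, -0.18], [1, 0, 0, 0, 0, 0, -0.18], [1, 0, 0, 0, 0, 0, -0.18], [1, 0, 0, 0, 0, 0, -0.18], [1, 0, 0, 0, 0, 0, -0.18], [1, 0, 0, 0, 0, 0, 0], [1, 0, 0, 0, 0, 0, 0]]}}

```text
clock: 3.82
tcp_pos: [0.5004, -0.3425, 0.2256]
orientation: [-0.0, 0.477, 0.879, 0.0]
wrist_force: [-0.9, 0.0, 0.4]
finger_gap: 0.0859
```

```bash
cat >> h.py <<'E'
from scipy.spatial.transform import Rotation as Ro
def tool():
    s=env.get_state();R=Ro.from_quat(np.array(s['orientation']),scalar_first=True).as_matrix();return np.array(s['tcp_pos']),R,s
def stat():
    p,R,s=tool();print('tcp',np.round(p,4),'yaw',round(float(np.arctan2(R[1,0],R[0,0])),4),'zax',np.round(R[:,2],3),'F',np.round(s['wrist_force'],1),'gap',round(float(s['finger_gap']),4),'q',np.round(s['joint_pos'],3),'t',s['clock'])
E
python3 - <<'E'
from h import *
stat();c=cam('wrist','w1.png');cam('top','top2.png')
print(-c['R'].T@c['t'],c['R'][2])
E
```

```text
tcp [ 0.5004 -0.3425  0.2256] yaw 2.148 zax [-0.  0. -1.] F [-0.9  0.   0.4] gap 0.0859 q [-0.733  0.376  0.135  1.33  -0.    -1.31 ] t 3.825
[ 0.43299293 -0.38723149  0.37284284] [ 0.26146364  0.16943665 -0.95022523]
```

View pics/w1.png

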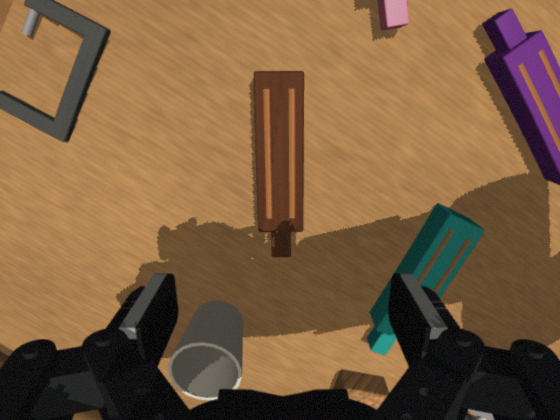

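Run:
```python
from h import *
c=cam('wrist');im=c['color'].astype(int)
for v in (90,120,150,180,210):
    print(v,[tuple(im[v,u]) for u in (252,255,258,261)],[tuple(im[v,u]) for u in (298,301,304,307)])
    l=[u for u in range(250,310) if im[v,u,0]>130 and im[v,u-1,0]<=130 or im[v,u,0]<=130 and im[v,u-1,0]>130];print(l)
L=ray(c,[[267,92],[291,92],[268.5,215],[293.5,215]],.036);print(L)
q=ray(c,[[279,71.5],[282,230.5]],.036);t=ray(c,[[281.5,256]],.03);print(q,t)
d=q[1]-q[0];print(np.linalg.norm(d),np.arctan2(d[1],d[0]),'origin',q[0]+.09*d/np.linalg.norm(d))
```

```text
90 [(np.int64(101), np.int64(75), np.int64(45)), (np.int64(91), np.int64(58), np.int64(36)), (np.int64(94), np.int64(57), np.int64(34)), (np.int64(94), np.int64(56), np.int64(33))] [(np.int64(96), np.int64(57), np.int64(36)), (np.int64(97), np.int64(59), np.int64(36)), (np.int64(134), np.int64(98), np.int64(62)), (np.int64(179), np.int64(133), np.int64(84))]
[251, 264, 270, 289, 295, 304]
120 [(np.int64(103), np.int64(76), np.int64(48)), (np.int64(81), np.int64(53), np.int64(33)), (np.int64(98), np.int64(59), np.int64(39)), (np.int64(92), np.int64(52), np.int64(32))] [(np.int64(97), np.int64(60), np.int64(39)), (np.int64(96), np.int64(53), np.int64(35)), (np.int64(159), np.int64(119), np.int64(75)), (np.int64(175), np.int64(132), np.int64(83))]
[251, 264, 270, 289, 295, 304]
150 [(np.int64(134), np.int64(99), np.int64(63)), (np.int64(78), np.int64(56), np.int64(33)), (np.int64(100), np.int64(61), np.int64(41)), (np.int64(93), np.int64(55), np.int64(35))] [(np.int64(93), np.int64(55), np.int64(35)), (np.int64(92), np.int64(54), np.int64(36)), (np.int64(156), np.int64(114), np.int64(70
[... 530 characters left out ...]
.int64(98), np.int64(72), np.int64(42)), (np.int64(76), np.int64(48), np.int64(29)), (np.int64(89), np.int64(53), np.int64(34))] [(np.int64(90), np.int64(54), np.int64(33)), (np.int64(81), np.int64(47), np.int64(27)), (np.int64(167), np.int64(125), np.int64(79)), (np.int64(179), np.int64(135), np.int64(82))]
[254, 266, 272, 289, 295, 304]
[[ 0.4476186  -0.39442421  0.036     ]
 [ 0.4362275  -0.37693584  0.036     ]
 [ 0.54275595 -0.33230894  0.036     ]
 [ 0.52968183 -0.31227267  0.036     ]]
[[ 0.42752528 -0.39501696  0.036     ]
 [ 0.54909863 -0.3127601   0.036     ]] [[ 0.57479141 -0.29665067  0.03      ]]
0.14678647951142904 0.5948499151176049 origin [ 0.50206622 -0.34458236  0.036     ]
```

>>> {"name": "carry_out", "arguments": {"steps": [[1, 0, 0, 0, 0, 0, 0.18], [1, 0, 0, 0, 0, 0, 0.18], [1, 0, 0, 0, 0, 0, 0.18], [1, 0, 0, 0, 0, 0, 0.18], [1, 0, 0, 0, 0, 0, 0.18], [1, 0, 0, 0, 0, 0, 0.18], [1, 0, 0, 0, 0, 0, 0.18], [1, 0, 0, 0, 0, 0, 0.18], [1, 0, 0, 0, 0, 0, 0.18], [1, 0, 0, 0, 0, 0, 0.18], [1, 0, 0, 0, 0, 0, 0.18], [1, 0, 0, 0, 0, 0, 0.18], [1, 0, 0, 0, 0, 0, 0.18], [1, 0, 0, 0, 0, 0, 0.18], [1, 0, 0, 0, 0, 0, 0.18], [1, 0, 0, 0, 0, 0, 0.18], [1, 0, 0, 0, 0, 0, 0.18], [1, 0, 0, 0, 0, 0, 0.08]]}}

```text
clock: 6.22
tcp_pos: [0.5004, -0.3426, 0.2257]
orientation: [0.0, 0.879, -0.477, 0.0]
wrist_force: [0.3, 0.1, -0.3]
finger_gap: 0.0855
```

>>> {"name": "carry_out", "arguments": {"steps": [[1, 0.0024, 0, 0.04, 0, 0, 0], [1, 0, 0, 0.045, 0, 0, 0], [1, 0, 0, 0.045, 0, 0, 0], [1, 0, 0, 0.04, 0, 0, 0], [1, 0, 0, 0.02, 0, 0, 0], [1, 0, 0, 0.0115, 0, 0, 0], [1, 0, 0, 0, 0, 0, 0], [-1, 0, 0, 0, 0, 0, 0], [-1, 0, 0, 0, 0, 0, 0], [-1, 0, 0, 0, 0, 0, 0], [-1, 0, 0, 0, 0, 0, 0], [-1, 0, 0, 0, 0, 0, 0], [-1, 0, 0, 0, 0, 0, 0]], "grip_force": 60}}

```text
clock: 7.85
tcp_pos: [0.5024, -0.3452, 0.0258]
orientation: [0.0, 0.88, -0.475, 0.001]
wrist_force: [-0.4, 1.6, 4.8]
finger_gap: 0.0411
```

Run:
```python
from h import *
c=cam('top');im=cv2.imread('pics/top.png')[:,:,::-1]
s=cv2.resize(im[135:195,250:310],None,fx=10,fy=10,interpolation=cv2.INTER_CUBIC)
b=cv2.resize(cam('scene')['color'][225:285,210:280],None,fx=10,fy=10,interpolation=cv2.INTER_CUBIC)[:600]
cv2.imwrite('pics/m2.png',s[:,:,::-1]);stat()
g=im.astype(float).mean(2);hsv=cv2.cvtColor(im.copy(),cv2.COLOR_RGB2HSV)
# bar front (lower) edge per column; sat-based: grey vs wood
S=hsv[:,:,1].astype(float)
def cross(a,th):  # first upward crossing, subpixel
    for i in range(1,len(a)):
        if a[i]>th>=a[i-1]: return i-1+(th-a[i-1])/(a[i]-a[i-1])
pts=[]
for u in range(269,289):
    y=cross(S[182:195,u],90);
    if y is not None: pts.append((u,182+y))
print(np.round(pts,1).tolist())
```

```text
tcp [ 0.5024 -0.3452  0.0259] yaw -0.989 zax [ 0.002 -0.002 -1.   ] F [-0.9  0.4  4.8] gap 0.0413 q [-0.734  0.504 -0.179  0.886 -0.     1.826] t 7.95
[[269.0, 189.7], [270.0, 189.7], [271.0, 189.6], [272.0, 189.6], [273.0, 189.6], [274.0, 189.6], [275.0, 189.4], [276.0, 189.4], [277.0, 189.3], [278.0, 189.2], [279.0, 189.0], [280.0, 188.8], [281.0, 188.8], [282.0, 188.8], [283.0, 188.8], [284.0, 188.7], [285.0, 188.7], [286.0, 188.7], [287.0, 188.7], [288.0, 188.7]]
```

View pics/m2.png

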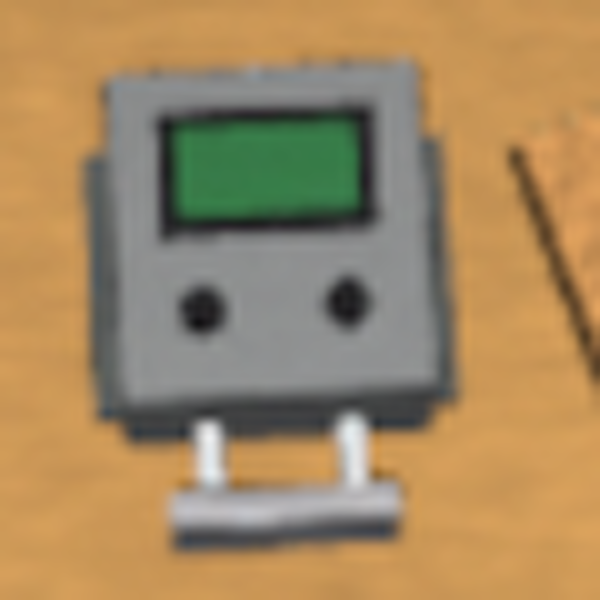

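Run:
```python
from h import *
c=cam('top')
e=ray(c,[[267,189.7],[289.6,188.5]],.004);print(e,e.mean(0))
e=ray(c,[[266.8,187.3],[289.8,186.2]],.044);print(e,e.mean(0))
d=e[0]-e[1];print(np.arctan2(-d[0],d[1]),np.linalg.norm(d))
k=ray(c,[[256.8,174.9],[288.3,173.4],[287.,141],[260.2,142.2]],.062);print(np.round(k,3))
```

```text
[[ 0.61320329  0.07093853  0.004     ]
 [ 0.61650296 -0.00901145  0.004     ]] [0.61485312 0.03096354 0.004     ]
[[ 0.61163074  0.0707695   0.044     ]
 [ 0.61447887 -0.00827878  0.044     ]] [0.61305481 0.03124536 0.044     ]
0.03601460437177138 0.07909957288941355
[[ 0.651  0.104  0.062]
 [ 0.655 -0.003  0.062]
 [ 0.772 -0.001  0.062]
 [ 0.769  0.092  0.062]]
```

>>> {"name": "carry_out", "arguments": {"steps": [[-1, 0, 0, -0.02, 0, 0, 0], [-1, 0, 0, -0.04, 0, 0, 0], [-1, 0, 0, -0.04, 0, 0, 0], [-1, -0.0415, -0.0209, 0, 0, 0, 0], [-1, -0.0415, -0.0209, 0, 0, 0, 0], [-1, -0.0415, -0.0209, 0, 0, 0, 0], [-1, -0.0415, -0.0209, 0, 0, 0, 0], [-1, -0.0415, -0.0209, 0, 0, 0, 0], [-1, -0.0415, -0.0209, 0, 0, 0, 0], [-1, -0.0415, -0.0209, 0, 0, 0, 0], [-1, -0.0415, -0.0209, 0, 0, 0, 0], [-1, 0, 0, 0, 0, 0, 0.179], [-1, 0, 0, 0, 0, 0, 0.179], [-1, 0, 0, 0, 0, 0, 0.179], [-1, 0, 0, 0, 0, 0, 0], [-1, 0, 0, 0, 0, 0, 0]]}}

```text
clock: 10.0
tcp_pos: [0.4588, 0.0246, 0.1242]
orientation: [0.0, 0.724, -0.69, 0.0]
wrist_force: [-0.2, 0.7, -1.9]
finger_gap: 0.0409
```

Run:
```python
from h import *
stat();cam('wrist','w2.png');cam('scene','s2.png')
a=cv2.imread('pics/w2.png');b=cv2.imread('pics/s2.png')[100:310,150:430]
cv2.imwrite('pics/j.png',np.vstack([cv2.resize(a,(400,300)),cv2.resize(b,(400,300))]))
```

```text
tcp [0.4588 0.0246 0.1242] yaw -1.5232 zax [-0. -0. -1.] F [-0.2  0.7 -1.9] gap 0.0409 q [-0.121  0.152 -0.421  0.998 -0.     2.973] t 10.0
```

View pics/j.png

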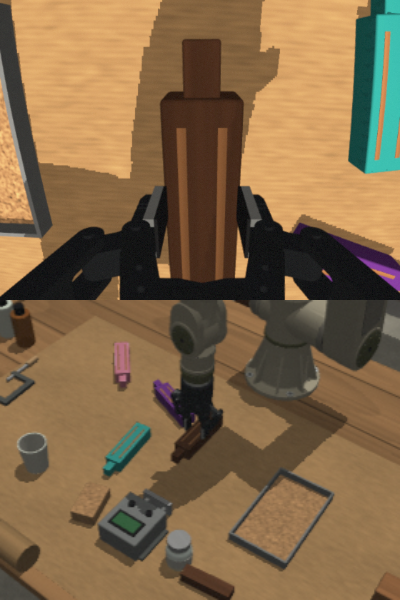

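>>> {"name": "carry_out", "arguments": {"steps": [[-1, 0, 0, 0.04, 0, 0, 0], [-1, 0, 0, 0.035, 0, 0, 0], [-1, 0, 0, 0.015, 0, 0, 0], [-1, 0, 0, 0.004, 0, 0, 0], [-1, 0, -0.015, 0, 0, 0, 0], [-1, 0, -0.02, 0, 0, 0, 0], [-1, 0, -0.01, 0, 0, 0, 0], [-1, 0, -0.005, 0, 0, 0, 0], [-1, 0, 0, 0, 0, 0, 0]]}}

```text
clock: 11.22
tcp_pos: [0.5091, 0.0269, 0.0303]
orientation: [0.0, 0.723, -0.691, 0.0]
wrist_force: [0.1, 0.9, -1.9]
finger_gap: 0.0408
```

Run:
```python
from h import *
stat();cam('top','t3.png');cam('scene','s3.png')
a=cv2.imread('pics/t3.png')[130:230,230:330];b=cv2.imread('pics/s3.png')[185:285,180:300]
cv2.imwrite('pics/j3.png',np.hstack([cv2.resize(a,(400,400),interpolation=2),cv2.resize(b,(400,400),interpolation=2)]))
```

```text
tcp [0.5091 0.0269 0.0303] yaw -1.5258 zax [-0. -0. -1.] F [ 0.1  0.9 -1.9] gap 0.0408 q [-0.105  0.337 -0.436  0.798 -0.     2.992] t 11.225
```

View pics/j3.png

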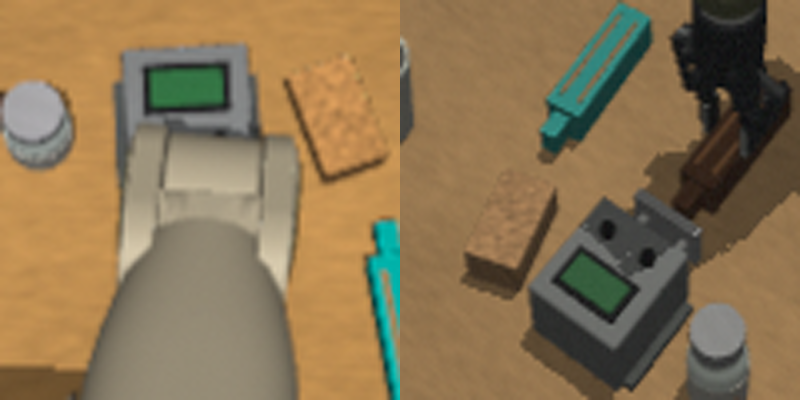

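The tenon faces the middle of the bar, with a small gap left. I advance slowly and watch the force.

>>> {"name": "carry_out", "arguments": {"steps": [[-1, 0, -0.004, 0, 0, 0, 0], [-1, 0, -0.004, 0, 0, 0, 0], [-1, 0, -0.002, 0, 0, 0, 0], [-1, 0, -0.002, 0, 0, 0, 0], [-1, 0, 0, 0, 0, 0, 0]]}}

```text
clock: 11.95
tcp_pos: [0.5209, 0.0274, 0.0301]
orientation: [0.0, 0.723, -0.691, -0.0]
wrist_force: [-0.3, 0.1, -3.3]
finger_gap: 0.0408
```

>>> {"name": "carry_out", "arguments": {"steps": [[-1, 0, -0.002, 0, 0, 0, 0], [-1, 0, 0, 0, 0, 0, 0]]}}

```text
clock: 12.2
tcp_pos: [0.5212, 0.0276, 0.0296]
orientation: [0.001, 0.723, -0.691, -0.001]
wrist_force: [-5.1, -0.5, -1.9]
finger_gap: 0.0411
```

>>> {"name": "carry_out", "arguments": {"steps": [[-1, 0, -0.002, 0, 0, 0, 0], [-1, 0, 0, 0, 0, 0, 0]]}}

```text
clock: 12.45
tcp_pos: [0.5233, 0.0277, 0.0297]
orientation: [0.001, 0.723, -0.691, -0.001]
wrist_force: [-5.0, -0.6, -1.6]
finger_gap: 0.0408
```

>>> {"name": "carry_out", "arguments": {"steps": [[-1, 0, -0.002, 0, 0, 0, 0], [-1, 0, -0.002, 0, 0, 0, 0], [-1, 0, -0.002, 0, 0, 0, 0], [-1, 0, -0.002, 0, 0, 0, 0], [-1, 0, -0.0015, 0, 0, 0, 0], [-1, 0, 0, 0, 0, 0, 0]]}}

```text
clock: 13.2
tcp_pos: [0.5317, 0.0281, 0.0294]
orientation: [0.002, 0.723, -0.691, -0.002]
wrist_force: [-7.6, -1.6, -0.6]
finger_gap: 0.0408
```

Run:
```python
from h import *
stat();b=cam('scene')['color'][205:265,215:285]
cv2.imwrite('pics/p1.png',cv2.resize(b,(700,600),interpolation=2)[:,:,::-1])
```

```text
tcp [0.5317 0.0281 0.0294] yaw -1.5261 zax [-0.005 -0.    -1.   ] F [-7.6 -1.6 -0.6] gap 0.0408 q [-9.800e-02  3.790e-01 -3.740e-01  8.230e-01 -1.000e-03  2.999e+00] t 13.2
```

View pics/p1.png

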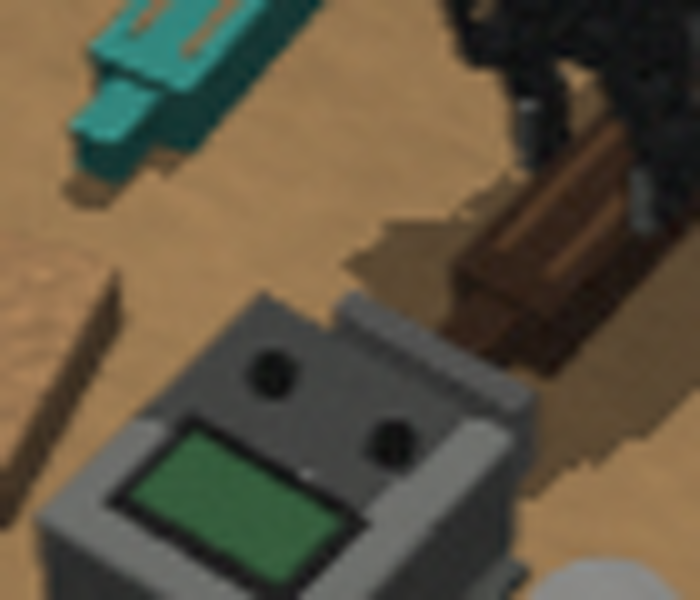

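The bar is visibly pushed in, with the tenon centred on it. The 7.6 N force means roughly 10.5 mm. I add 1 mm and hold.

>>> {"name": "carry_out", "arguments": {"steps": [[-1, 0, -0.001, 0, 0, 0, 0], [-1, 0, 0, 0, 0, 0, 0], [-1, 0, 0, 0, 0, 0, 0], [-1, 0, 0, 0, 0, 0, 0], [-1, 0, 0, 0, 0, 0, 0], [-1, 0, 0, 0, 0, 0, 0], [-1, 0, 0, 0, 0, 0, 0], [-1, 0, 0, 0, 0, 0, 0], [-1, 0, 0, 0, 0, 0, 0], [-1, 0, 0, 0, 0, 0, 0], [-1, 0, 0, 0, 0, 0, 0], [-1, 0, 0, 0, 0, 0, 0], [-1, 0, 0, 0, 0, 0, 0], [-1, 0, 0, 0, 0, 0, 0], [-1, 0, 0, 0, 0, 0, 0], [-1, 0, 0, 0, 0, 0, 0], [-1, 0, 0, 0, 0, 0, 0], [-1, 0, 0, 0, 0, 0, 0]]}}

```text
clock: 15.5
tcp_pos: [0.5324, 0.0281, 0.0294]
orientation: [0.002, 0.723, -0.691, -0.002]
wrist_force: [-6.7, -1.1, -1.4]
finger_gap: 0.0407
```

>>> {"name": "carry_out", "arguments": {"steps": [[-1, 0, 0.005, 0, 0, 0, 0], [-1, 0, 0.01, 0, 0, 0, 0], [-1, 0, 0.025, 0, 0, 0, 0], [-1, 0, 0.035, -0.01, 0, 0, 0], [-1, 0, 0, -0.04, 0, 0, 0], [-1, 0, 0, -0.04, 0, 0, 0], [-1, 0, 0, 0, 0, 0, -0.1], [-1, 0, 0, 0, 0, 0, -0.18], [-1, 0, 0, 0, 0, 0, -0.18], [-1, 0, 0, 0, 0, 0, -0.18], [-1, 0, 0, 0, 0, 0, -0.18], [-1, 0, 0, 0, 0, 0, -0.18], [-1, 0, 0, 0, 0, 0, -0.18], [-1, 0, 0, 0, 0, 0, -0.18], [-1, 0, 0, 0, 0, 0, -0.18], [-1, 0, 0, 0, 0, 0, -0.18], [-1, 0, 0, 0, 0, 0, -0.18], [-1, 0, 0, 0, 0, 0, -0.18], [-1, 0, 0, 0, 0, 0, -0.18], [-1, 0, 0, 0, 0, 0, -0.18]]}}

```text
clock: 18.0
tcp_pos: [0.4617, 0.0247, 0.1206]
orientation: [0.001, 0.896, 0.444, 0.001]
wrist_force: [-0.1, -0.3, -2.8]
finger_gap: 0.0408
```

>>> {"name": "carry_out", "arguments": {"steps": [[-1, 0, 0, 0, 0, 0, -0.18], [-1, 0, 0, 0, 0, 0, -0.18], [-1, 0, 0, 0, 0, 0, -0.18], [-1, 0, 0, 0, 0, 0, -0.1616], [-1, 0, 0, 0, 0, 0, 0], [-1, 0, 0, 0, 0, 0, 0]]}}

```text
clock: 18.75
tcp_pos: [0.461, 0.0247, 0.1204]
orientation: [0.0, 0.692, 0.722, 0.0]
wrist_force: [-0.1, -0.0, -3.3]
finger_gap: 0.0408
```

Run:
```python
from h import *
stat();cam('wrist','w4.png')
```

```text
tcp [0.461  0.0247 0.1204] yaw 1.613 zax [ 0.001 -0.    -1.   ] F [-0.1 -0.  -3.3] gap 0.0408 q [-0.121  0.158 -0.424  0.988 -0.    -0.163] t 18.75
```

View pics/w4.png

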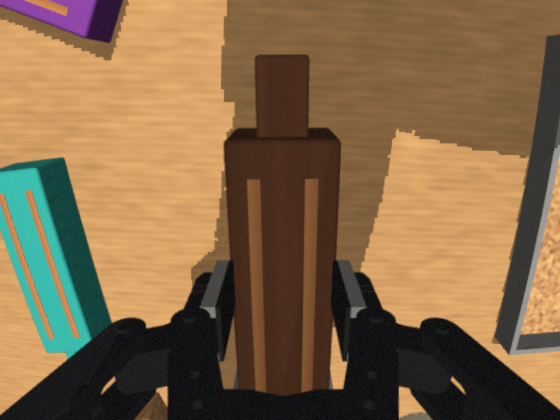

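>>> {"name": "carry_out", "arguments": {"steps": [[-1, 0, 0, 0.04, 0, 0, 0], [-1, 0, 0, 0.035, 0, 0, 0], [-1, 0, 0, 0.0135, 0, 0, 0], [-1, 0, 0, 0.0015, 0, 0, 0], [-1, 0, 0.015, 0, 0, 0, 0], [-1, 0, 0.02, 0, 0, 0, 0], [-1, 0, 0.01, 0, 0, 0, 0], [-1, 0, 0.005, 0, 0, 0, 0], [-1, 0, 0.003, 0, 0, 0, 0], [-1, 0, 0.003, 0, 0, 0, 0], [-1, 0, 0.002, 0, 0, 0, 0], [-1, 0, 0, 0, 0, 0, 0]]}}

```text
clock: 20.3
tcp_pos: [0.5184, 0.0273, 0.0302]
orientation: [0.0, 0.691, 0.723, -0.0]
wrist_force: [-0.0, 0.0, -4.2]
finger_gap: 0.0411
```

>>> {"name": "carry_out", "arguments": {"steps": [[-1, 0, 0.002, 0, 0, 0, 0], [-1, 0, 0.002, 0, 0, 0, 0], [-1, 0, 0, 0, 0, 0, 0]]}}

```text
clock: 20.68
tcp_pos: [0.5214, 0.0276, 0.0298]
orientation: [-0.001, 0.691, 0.723, -0.001]
wrist_force: [-2.6, 0.2, -2.3]
finger_gap: 0.0408
```

>>> {"name": "carry_out", "arguments": {"steps": [[-1, 0, 0.002, 0, 0, 0, 0], [-1, 0, 0, 0, 0, 0, 0]]}}

```text
clock: 20.92
tcp_pos: [0.5228, 0.0277, 0.0296]
orientation: [-0.001, 0.691, 0.723, -0.001]
wrist_force: [-5.4, 0.2, -2.9]
finger_gap: 0.041
```

>>> {"name": "carry_out", "arguments": {"steps": [[-1, 0, 0.002, 0, 0, 0, 0], [-1, 0, 0.002, 0, 0, 0, 0], [-1, 0, 0.002, 0, 0, 0, 0], [-1, 0, 0.002, 0, 0, 0, 0], [-1, 0, 0.0015, 0, 0, 0, 0], [-1, 0, 0.001, 0, 0, 0, 0], [-1, 0, 0, 0, 0, 0, 0], [-1, 0, 0, 0, 0, 0, 0]]}}

```text
clock: 21.92
tcp_pos: [0.5321, 0.0282, 0.0293]
orientation: [-0.002, 0.691, 0.723, -0.002]
wrist_force: [-6.8, -0.4, -0.7]
finger_gap: 0.0406
```

Run:
```python
from h import *
stat();b=cam('scene')['color'][205:265,215:285]
cv2.imwrite('pics/p2.png',cv2.resize(b,(700,600),interpolation=2)[:,:,::-1])
```

```text
tcp [0.5321 0.0282 0.0293] yaw 1.6154 zax [-0.005 -0.    -1.   ] F [-6.8 -0.4 -0.7] gap 0.0406 q [-0.097  0.38  -0.373  0.824 -0.001 -0.142] t 21.925
```

View pics/p2.png

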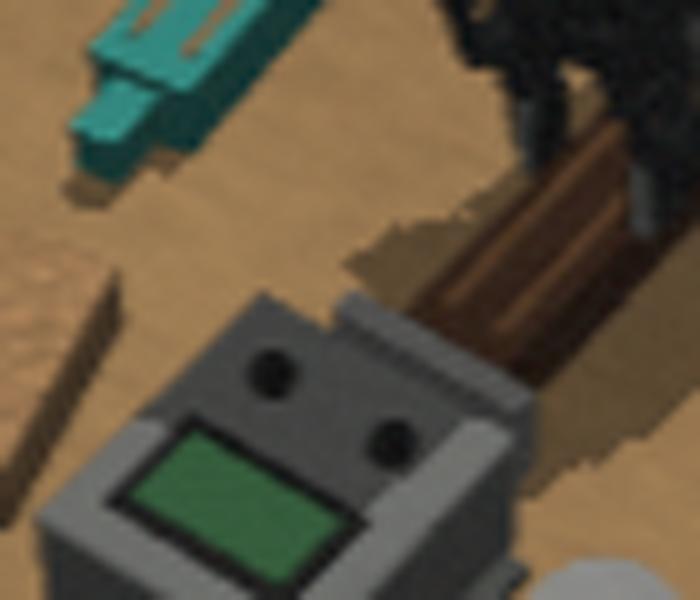

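The plain end is centred on the bar, and the bar sits at the same depth as in the first reading. I hold here.

>>> {"name": "carry_out", "arguments": {"steps": [[-1, 0, 0.001, 0, 0, 0, 0], [-1, 0, 0, 0, 0, 0, 0], [-1, 0, 0, 0, 0, 0, 0], [-1, 0, 0, 0, 0, 0, 0], [-1, 0, 0, 0, 0, 0, 0], [-1, 0, 0, 0, 0, 0, 0], [-1, 0, 0, 0, 0, 0, 0], [-1, 0, 0, 0, 0, 0, 0], [-1, 0, 0, 0, 0, 0, 0], [-1, 0, 0, 0, 0, 0, 0], [-1, 0, 0, 0, 0, 0, 0], [-1, 0, 0, 0, 0, 0, 0], [-1, 0, 0, 0, 0, 0, 0], [-1, 0, 0, 0, 0, 0, 0], [-1, 0, 0, 0, 0, 0, 0], [-1, 0, 0, 0, 0, 0, 0], [-1, 0, 0, 0, 0, 0, 0], [-1, 0, 0, 0, 0, 0, 0]]}}

```text
clock: 24.22
tcp_pos: [0.533, 0.0282, 0.0293]
orientation: [-0.002, 0.691, 0.723, -0.002]
wrist_force: [-7.3, -0.8, -0.3]
finger_gap: 0.0405
```

Run:
```python
from h import *
stat();c=cam('top');im=cv2.imread('pics/top.png')[:,:,::-1]
hsv=cv2.cvtColor(im.copy(),cv2.COLOR_RGB2HSV);S=hsv[185:282,172:240]
# dark rim pixels; convex hull of rim
k=((S[:,:,1]<110)).astype(np.uint8);n,l,st,ce=cv2.connectedComponentsWithStats(k);i=1+np.argmax(st[1:,4])
p=(np.argwhere(l==i)[:,::-1]+[172,185]).astype(np.float32)
R=cv2.minAreaRect(p);w=ray(c,cv2.boxPoints(R),.026);print(np.round(w,3),w.mean(0))
# cork floor: saturated pixels inside the rim -> rectangle
m=np.ones(k.shape,np.uint8);m[l==i]=0;n,l2,st,ce=cv2.connectedComponentsWithStats(m);j=l2[48,33]
q=(np.argwhere(l2==j)[:,::-1]+[172,185]).astype(np.float32);R2=cv2.minAreaRect(q);w=ray(c,cv2.boxPoints(R2),.015);print(st[j],np.round(w,3),w.mean(0))
```

```text
tcp [0.533  0.0282 0.0293] yaw 1.6154 zax [-0.005 -0.    -1.   ] F [-7.3 -0.8 -0.3] gap 0.0405 q [-0.097  0.381 -0.37   0.825 -0.001 -0.142] t 24.225
[[0.583 0.376 0.026]
 [0.589 0.219 0.026]
 [0.336 0.203 0.026]
 [0.33  0.355 0.026]] [0.45933713 0.28820123 0.026     ]
[  12   14   42   71 2719] [[0.576 0.367 0.015]
 [0.581 0.227 0.015]
 [0.343 0.212 0.015]
 [0.338 0.348 0.015]] [0.45957364 0.28845802 0.015     ]
```

>>> {"name": "carry_out", "arguments": {"steps": [[-1, 0, -0.005, 0, 0, 0, 0], [-1, 0, -0.01, 0, 0, 0, 0], [-1, 0, -0.025, 0, 0, 0, 0], [-1, 0, -0.025, -0.01, 0, 0, 0], [-1, 0, 0, -0.04, 0, 0, 0], [-1, 0, 0, -0.04, 0, 0, -0.022], [-1, 0.0438, 0.0005, 0, 0, 0, 0], [-1, 0.0438, 0.0005, 0, 0, 0, 0], [-1, 0.0438, 0.0005, 0, 0, 0, 0], [-1, 0.0438, 0.0005, 0, 0, 0, 0], [-1, 0.0438, 0.0005, 0, 0, 0, 0], [-1, 0.0438, 0.0005, 0, 0, 0, 0], [-1, 0, 0, 0, 0, 0, 0], [-1, 0, 0, 0, 0, 0, 0]]}}

```text
clock: 26.02
tcp_pos: [0.4568, 0.2878, 0.1202]
orientation: [0.0, 0.683, 0.731, 0.0]
wrist_force: [-0.6, -0.7, -2.3]
finger_gap: 0.0409
```

Run:
```python
from h import *
stat();c=cam('wrist','w5.png');b=cam('scene','s5.png')
a=cv2.imread('pics/w5.png');b=cv2.imread('pics/s5.png')[190:310,270:430]
cv2.imwrite('pics/j5.png',np.vstack([cv2.resize(a,(400,300)),cv2.resize(b,(400,300))]))
```

```text
tcp [0.4568 0.2878 0.1202] yaw 1.6383 zax [ 0.001  0.    -1.   ] F [-0.6 -0.7 -2.3] gap 0.0409 q [ 0.414  0.3   -0.237  1.032 -0.     0.346] t 26.025
```

View pics/j5.png

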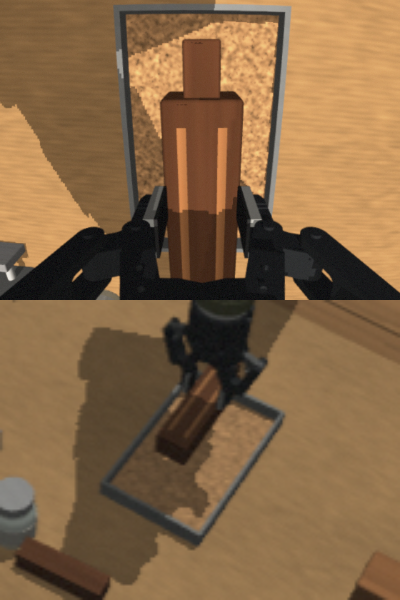

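The rail is centred over the tray and parallel to it. I lower it, the last part slowly.

>>> {"name": "carry_out", "arguments": {"steps": [[-1, 0, 0, 0.03, 0, 0, 0], [-1, 0, 0, 0.03, 0, 0, 0], [-1, 0, 0, 0.016, 0, 0, 0], [-1, 0, 0, 0.006, 0, 0, 0], [-1, 0, 0, 0.003, 0, 0, 0], [-1, 0, 0, 0, 0, 0, 0], [-1, 0, 0, 0, 0, 0, 0]]}}

```text
clock: 27.0
tcp_pos: [0.457, 0.2879, 0.0359]
orientation: [0.0, 0.683, 0.73, 0.001]
wrist_force: [-0.7, 0.5, -3.4]
finger_gap: 0.0408
```

>>> {"name": "carry_out", "arguments": {"steps": [[-1, 0, 0, 0.001, 0, 0, 0], [-1, 0, 0, 0.001, 0, 0, 0], [-1, 0, 0, 0.001, 0, 0, 0], [-1, 0, 0, 0, 0, 0, 0]]}}

```text
clock: 27.5
tcp_pos: [0.4564, 0.2876, 0.0321]
orientation: [0.0, 0.683, 0.73, -0.0]
wrist_force: [0.2, -0.2, -2.5]
finger_gap: 0.0409
```

>>> {"name": "carry_out", "arguments": {"steps": [[-1, 0, 0, 0.001, 0, 0, 0], [-1, 0, 0, 0, 0, 0, 0], [-1, 0, 0, 0, 0, 0, 0]]}}

```text
clock: 27.88
tcp_pos: [0.4565, 0.2876, 0.0319]
orientation: [0.0, 0.683, 0.73, 0.0]
wrist_force: [-3.0, -1.7, 6.0]
finger_gap: 0.0408
```

>>> {"name": "carry_out", "arguments": {"steps": [[-1, 0, 0, 0.001, 0, 0, 0], [-1, 0, 0, 0, 0, 0, 0], [-1, 0, 0, 0, 0, 0, 0]]}}

```text
clock: 28.25
tcp_pos: [0.4565, 0.2876, 0.0318]
orientation: [0.0, 0.683, 0.73, 0.0]
wrist_force: [-5.2, -3.0, 12.8]
finger_gap: 0.041
```

Contact with the floor is firm. I release to about 65 mm and retreat upwards.

>>> {"name": "carry_out", "arguments": {"steps": [[-1, 0, 0, -0.0015, 0, 0, 0], [0.15, 0, 0, 0, 0, 0, 0], [0.3, 0, 0, 0, 0, 0, 0], [0.5, 0, 0, 0, 0, 0, 0], [0.5, 0, 0, 0, 0, 0, 0], [0.5, 0, 0, 0, 0, 0, 0], [0.5, 0, 0, 0, 0, 0, 0], [0.5, 0, 0, -0.01, 0, 0, 0], [0.5, 0, 0, -0.03, 0, 0, 0], [0.5, 0, 0, -0.04, 0, 0, 0], [0.5, 0, 0, -0.04, 0, 0, 0], [0.5, 0, 0, -0.04, 0, 0, 0], [0.5, 0, 0, 0, 0, 0, 0], [0.5, 0, 0, 0, 0, 0, 0]]}}

```text
clock: 30.0
tcp_pos: [0.4563, 0.2876, 0.1918]
orientation: [0.0, 0.683, 0.73, 0.0]
wrist_force: [0.4, 0.3, -0.3]
finger_gap: 0.064
```

Run:
```python
from h import *
stat();cam('wrist','w6.png');cam('scene','s6.png')
a=cv2.imread('pics/w6.png');b=cv2.imread('pics/s6.png')[120:330,130:470]
cv2.imwrite('pics/j6.png',np.vstack([cv2.resize(a,(400,300)),cv2.resize(b,(486,300))[:,43:443]]))
```

```text
tcp [0.4563 0.2876 0.1918] yaw 1.6376 zax [ 0.  0. -1.] F [ 0.4  0.3 -0.3] gap 0.064 q [ 0.413  0.256 -0.115  1.199 -0.     0.347] t 30.0
```

View pics/j6.png

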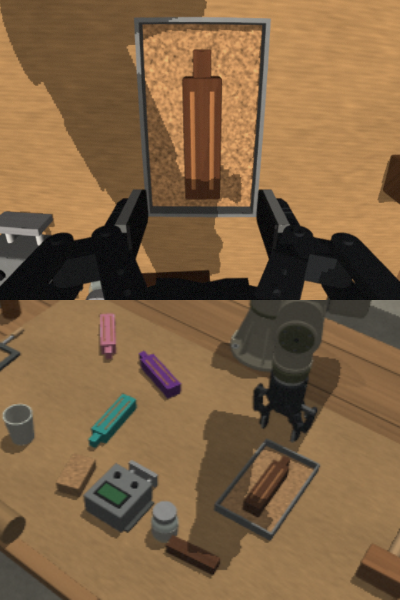

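The rail lies flat and centred in the tray, and the gripper is clear. The bystanders look unmoved, so I hand in.

```bash
python3 -c "
from h import *
env.hand_in();stat()"
```

```text
the job is handed in; nothing more can be done
the job is handed in; nothing more can be done
```

I took both moisture readings, left the rail in the tray and handed the job in at about 30 s of the 72 s allowed. The hand-in gives no verdict.

- **Readings:** I pressed the tenon end first, then turned the rail end for end and pressed the plain end. Each was held a little over 2 s. I estimate the bar was in about 11–12 mm each time, from the arm's travel after contact and a push of about 7 N. I could not read the bar's travel directly. The rail stayed flat at about 4 mm above the bench, and the pictures show both ends centred on the bar.
- **Tray:** I lowered the rail until it touched the cork floor (about 13 N), opened the fingers to 64 mm and lifted clear. The last picture shows the rail flat, right way up and well inside the walls. The gripper was touching nothing and the wrist force was near zero.
- **Disagreements:** My estimates of the meter's yaw ranged from about -0.03 to 0.08 rad. I used about 0.045, well inside the 0.14 rad tolerance. The finger gap read about 41 mm on the 44 mm wide rail, which caused no trouble.
- **Bystanders:** The bystanders in the last view look unmoved by eye. I did not measure them, and the clamp and mallet are only partly in that view.

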